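# Sweep the cut carrot off the chopping board into the tray

### The arm

A 6-joint arm with a two-finger parallel gripper is mounted at the origin on the work surface. World frame = base frame: x ahead of the robot, y to its left, z up, the work surface at z = 0. Lengths are in mm, angles in rad, forces in N, time in s.
With the tool pointing down it reaches from about 400 to 925 mm from the base axis. Payload 12.5 kg.
Tool frame: the origin (TCP) lies at the centre of the arm's flange, where the gripper is bolted on; the fingertips stand 190 mm ahead of it and the grasp point (between the pads) lies 171 mm ahead of it; z points along the fingers, y is the line along which they close (so a half turn about z gives the same grasp; the last joint's range is limited). The gripper opens to 95 mm and grips with 3 to 60 N. Pads are 20 mm wide; open, the fingers measure 119 mm over their backs; the gripper's body (75 mm by 180 mm) begins 59 mm behind the grasp point.
Start: joints at [1.055, 0.491, 1.559, -0, 1.092, -0.106], TCP at [248.993, 573.26, 404.761] pointing down, gripper open.
Joint ranges: [-3.1, 3.1], [-0.84, 2.19], [0.05, 2.79], [-1.13, 4.28], [0.06, 2.93], [-2.69, 2.69]. Speed limits (rad/s): [2.22, 2.22, 2.79, 3.14, 3.14, 3.14].

### API

Orientations are given as [roll, pitch, yaw] about the fixed x, y, z axes, in that order (R = Rz(yaw) Ry(pitch) Rx(roll)).
In Python, from cell import env, read_camera, search_frame, cut_out gives the robot as it stands. The module is installed in compiled form; this text tells all that it offers.
- The arm moves only by the tool move_arm, never from a script. Its argument "commands" is a list of rows, each a list of 3 entries, a list of its own where there are three numbers: the shift along the world's x, y, z normalised to -1 to 1, where 1 is 0.03 m, then the turn about the world's z normalised to -1 to 1, where 1 is 0.08 rad, then the opening, from -1 (shut) to 1 (fully open), so that 0 is half open. A call has 1 to 20 rows; each row shifts and turns the commanded pose from where the row before left it; what a row does not reach is not made up. A row lasts 1/12 s, in which the tool goes at most 41.7 mm and 7.16 degrees, less where a joint would pass 70% of its speed; a pose out of reach is approached as far as the arm can. A call with a number of a shift or a turn outside -1 to 1 is refused whole. A call with a gripper value outside its range is refused whole. The fingers move at their own pace and stop on an object; the grip force is fixed at half the most. Time passes only in rows, so rows that do not move let the fingers close. It gives the time, the measured TCP pose, the force, the opening and the grip force at its end, in the units of the state.
- env.state(): the state, without advancing time (a new reading comes with each control period).
- read_camera(name): name is "scene" or "side" or "wrist"; returns a dict with "image" (420x560x3 uint8, red, green, blue), "fx", "fy", "cx", "cy" (pixels), "rvec" (rotation vector, rad) and "tvec" (3), from world to camera coordinates, as OpenCV has them. Camera axes: x right, y down, z forward; pixel columns grow to the right and rows downward; lengths in mm; the calibration is good to about 2 mm. A picture is of the moment at which its call begins. There is no depth.
- env.job_done(): hands the job in; it is judged then, once.
Trained networks look in a picture, given as the dict that the camera call returned (one of the last four; its "shot" number tells which), for a name from the list of things; names that differ only in an ending like _2 or _b are one class to them, and where a whole thing is asked for, a point or a joint stands for the part that bears it (a point fixed in the world has none). Each returns a list of dicts, best first, with "confidence" (0 to 1); they miss things now and then, are a little off and sometimes report something else, mostly with a low value. They report only what shows in the picture. A call takes as long as a camera call.
- search_frame(thing, picture): "at" ([column, row] in pixels, amid what is visible of it).
- cut_out(thing, picture): "region" (420x560 bool, what is visible of it) and "at" ([column, row] in pixels, amid what is visible of it).
The state is a dict: "t": time; "joints": joint angles; "qvel": joint speeds; "tau": joint torques, N m; "eef_pos": TCP position; "tcp_rot": TCP orientation; "ft_force": force on the tool from outside, world axes, zero at the start; "moment": the same for the moment, N m; "opening": opening from 0.0 (shut) to 1.0 (fully open); "grip_force": force on a finger pad.
Only numpy, scipy, OpenCV 4.12 (cv2) and the standard library are available. Lean on these libraries where they do the work, as an engineer would, in place of code of your own. Each camera call takes 0.05 s, during which the arm holds its last target. There are 200 camera calls.

### The job

The carrot is cut: with the fingers, sweep all five carrot rounds along the blue chopping board and over its edge into the shallow steel tray that stands against it. Only push them, never pick them up. Leave the half onion and the little white bowl where they are on the board, and do not shift the tray or the plate.

Things in the scene. Friction and masses are not known exactly. Their poses are not given: they have to be found in the camera images.
- board: Blue plastic chopping board, 270 mm deep (its x) by 300 mm wide (its y), on rubber feet that grip the worktop: it does not move. Its flat top is 30 mm above the worktop. Origin on the worktop, midway along its width, 115 mm from its near edge and 155 mm from its far edge; x points away from the robot towards its far edge, along which there is a 90 by 25 mm through hand slot (from x = 116 to 141 mm), y to its left edge (150 mm from the origin), z up.
- tray: Shallow rectangular stainless food tray, standing loose on the worktop with one long side against the left or the right edge of the board (3 mm gap; which side varies), square with it. 265 mm (its x) by 162 mm (its y) over the flat 12 mm rim, rim top 22 mm high (8 mm below the board's top), inside about 239 by 136 mm, floor 2 mm thick; 0.45 kg. Origin at the centre of its underside, z up.
- round0_center (a point): Centre of a thick carrot round, a flat disc 34 mm across and 16 mm thick, lying flat and loose on the board (centre then 38 mm above the worktop), 10 to 20 g. One of three in a loose row along the near part of the board, 57 to 87 mm on the near side of its origin.
- round1_center (a point): Centre of a thick carrot round, a flat disc 32 mm across and 16 mm thick, lying flat and loose on the board (centre then 38 mm above the worktop), 10 to 20 g. One of three in a loose row along the near part of the board, 57 to 87 mm on the near side of its origin.
- round2_center (a point): Centre of a thick carrot round, a flat disc 30 mm across and 16 mm thick, lying flat and loose on the board (centre then 38 mm above the worktop), 10 to 20 g. One of three in a loose row along the near part of the board, 57 to 87 mm on the near side of its origin.
- round3_center (a point): Centre of a thick carrot round, a flat disc 32 mm across and 16 mm thick, lying flat and loose on the board (centre then 38 mm above the worktop), 10 to 20 g. One of two in a loose row along the far part of the board, 57 to 87 mm beyond its origin.
- round4_center (a point): Centre of a thick carrot round, a flat disc 34 mm across and 16 mm thick, lying flat and loose on the board (centre then 38 mm above the worktop), 10 to 20 g. One of two in a loose row along the far part of the board, 57 to 87 mm beyond its origin.
- onion: Half of a peeled onion, a pale dome 60 mm across and 34 mm high lying cut face down on the board between the two rows of rounds, 80 g, loose. Stays where it is. Origin at the centre of its cut face.
- plate: Round white side plate, 156 mm across, 20 mm high, empty, loose on the worktop on the other side of the board from the tray. Not to be used. Origin at the centre of its underside.
- bowl: Small round white bowl, 54 mm across, 32 mm high, open and empty, standing loose on the board between the two rows, beside the onion (which of the two is to the left varies), 120 g. Stays where it is. Origin at the centre of its underside.

How it is judged:
By the outcome, as a careful person would: the job done as asked, in the order asked, and still so for the second after the job is handed in, with the robot touching nothing.
It also fails if it takes over 61 s, if anything falls off the work surface, if the arm or the gripper's body presses on something with over 40 N, if the wrist force passes 120 N, or if a joint passes its speed limit or range.

## Working session

There is one attempt and no reset: what is moved stays moved. The work goes in short steps, Python scripts to look and compute and a tool call to move; the robot and the scene stay as the last step left them, time stands still between calls to the robot, and variables do not carry over. Pictures are saved under pics/ and viewed, at most 10 in all, crops included, and the job is handed in when it is done.

Besides the shell and the picture viewer there is one more tool, called after ">>>" by a JSON object that holds its "name" and its "arguments", one argument or row to a line. move_arm: Moves the arm, as the interface text tells. Its arguments: {"type":"object","properties":{"commands":{"type":"array","items":{"type":"array"}}},"required":["commands"]}

```bash
mkdir -p pics
cat > h.py <<'E'
import numpy as np,cv2
from cell import env, read_camera, search_frame, cut_out
def ray(p,uv,z):
    R,_=cv2.Rodrigues(np.array(p["rvec"],float));t=np.array(p["tvec"],float).ravel()
    d=R.T@np.array([(uv[0]-p["cx"])/p["fx"],(uv[1]-p["cy"])/p["fy"],1]);c=-R.T@t
    return (c+d*(z-c[2])/d[2])
def save(p,n): cv2.imwrite(f"pics/{n}.png",p["image"][:,:,::-1])
E
python3 - <<'E'
from h import *
for n in("scene","side"):
    p=read_camera(n);save(p,n+"0")
    R,_=cv2.Rodrigues(np.array(p["rvec"],float));print(n,-R.T@np.array(p["tvec"],float).ravel())
    for th,z in(("round0_center",46),("onion",40),("bowl",46),("tray",10),("plate",10),("board",30)):
        for r in cut_out(th,p):
            print(th,round(r["confidence"],2),np.round(r["at"]),np.round(ray(p,r["at"],z)[:2]),end=" ")
            if th in("board","tray"):
                ys,xs=np.nonzero(r["region"]);b=cv2.minAreaRect(np.c_[xs,ys].astype(np.float32));print([np.round(ray(p,c,z)[:2]).tolist() for c in cv2.boxPoints(b)],end="")
            print()
print(env.state()["tcp_rot"])
E
```

```text
scene [1085.81898055  565.18150021  640.08559944]
onion 0.95 [296. 213.] [544.  30.] 
bowl 0.68 [260. 182.] [ 528. -103.] 
tray 0.7 [346. 266.] [561. 187.] [[670.0, 97.0], [302.0, 69.0], [410.0, 273.0], [711.0, 262.0]]
plate 0.85 [217. 162.] [ 516. -290.] 
board 0.97 [263. 210.] [580. -36.] [[691.0, -194.0], [223.0, -277.0], [437.0, 120.0], [768.0, 115.0]]
side [ 367.80386253 -449.41321781  586.70427102]
round0_center 0.83 [257. 305.] [ 462. -132.] 
onion 0.67 [262. 220.] [537.  28.] 
bowl 0.95 [288. 262.] [539. -81.] 
bowl 0.43 [264. 219.] [540.  23.] 
bowl 0.37 [225. 218.] [479.  56.] 
tray 0.93 [233. 173.] [543. 206.] [[420.0, 289.0], [731.0, 314.0], [683.0, 124.0], [414.0, 118.0]]
tray 0.36 [227. 218.] [488.  87.] [[481.0, 118.0], [511.0, 103.0], [495.0, 62.0], [466.0, 75.0]]
plate 0.75 [341. 377.] [ 532. -268.] 
board 0.75 [301. 267.] [559. -88.] [[426.0, 117.0], [797.0, 139.0], [680.0, -214.0], [415.0, -197.0]]
[3.14144644e+00 5.90727397e-07 2.73179693e+00]
```

View pics/scene0.png

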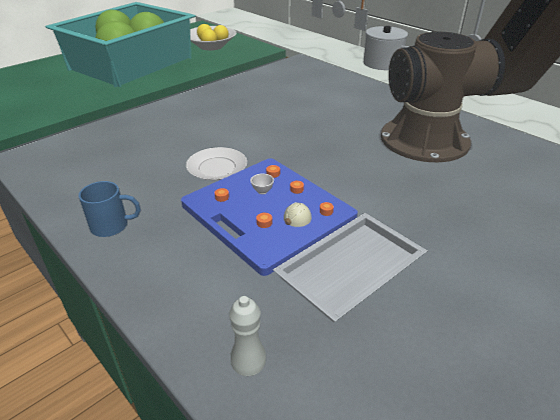

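View pics/side0.png

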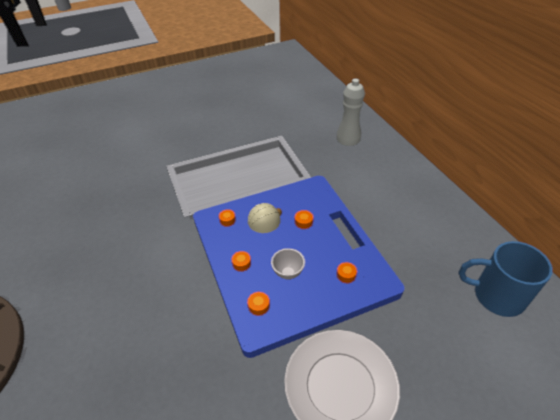

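The blue board has the tray on its left (+y), with the plate on the right. Side view rounds: near row at (227,216), (241,260) and (258,302); far row at (304,218) and (347,271). The onion is at (264,218) and the bowl at (288,264). Next I'll fit the poses.

```bash
cat > fit.py <<'E'
from h import *
from scipy.optimize import minimize
def blobs(p):
    h=cv2.cvtColor(p["image"],cv2.COLOR_RGB2HSV)
    m=cv2.inRange(h,(2,170,110),(18,255,255));n,_,s,c=cv2.connectedComponentsWithStats(m)
    return [c[i] for i in range(1,n) if 60<s[i,4]<900]
def hullmask(m):
    m=m.astype(np.uint8);n,l,s,_=cv2.connectedComponentsWithStats(m);k=1+np.argmax(s[1:,4])
    ys,xs=np.nonzero(l==k);o=np.zeros(m.shape,np.uint8);cv2.fillConvexPoly(o,cv2.convexHull(np.c_[xs,ys].astype(np.int32)),1);return o
def fitbox(ps,ms,x0,ex,ey,z0,z1):
    P=np.array([[a,b,c] for a in ex for b in ey for c in(z0,z1)],float)
    def f(q):
        c,s=np.cos(q[2]),np.sin(q[2]);W=P.copy();W[:,0]=q[0]+c*P[:,0]-s*P[:,1];W[:,1]=q[1]+s*P[:,0]+c*P[:,1];e=0
        for p,m in zip(ps,ms):
            K=np.array([[p["fx"],0,p["cx"]],[0,p["fy"],p["cy"]],[0,0,1.]])
            uv,_=cv2.projectPoints(W,np.array(p["rvec"],float),np.array(p["tvec"],float),K,None)
            o=np.zeros(m.shape,np.uint8);cv2.fillConvexPoly(o,cv2.convexHull(np.round(uv.reshape(-1,2)*16).astype(np.int32)),1,shift=4);e+=(o!=m).sum()
        return e
    r=minimize(f,x0,method="Nelder-Mead",options=dict(initial_simplex=[x0,x0+[20,0,0],x0+[0,20,0],x0+[0,0,.1]],xatol=.01));return r.x,r.fun
def run():
    ps=[read_camera(n) for n in("scene","side")]
    bl=[hullmask(cv2.inRange(cv2.cvtColor(p["image"],cv2.COLOR_RGB2HSV),(108,150,60),(128,255,255))) for p in ps]
    b,e=fitbox(ps,bl,np.array([540,-40,.0]),(-115,155),(-150,150),4,30);print("board",b,e)
    c,s=np.cos(b[2]),np.sin(b[2]);R=np.array([[c,s],[-s,c]])
    tm=[hullmask(cut_out("tray",p)[0]["region"]) for p in ps]
    t0=b[:2]+R.T@[10,234];t,e=fitbox(ps,tm,np.array([*t0,b[2]]),(-132.5,132.5),(-81,81),15,22)
    print("tray",t,e,"in board",R@(t[:2]-b[:2]))
    for p in ps:
        for u in blobs(p):
            w=ray(p,u,41)[:2];print("round",u.round(),w.round(),"board",(R@(w-b[:2])).round())
        for th,z in(("onion",45),("bowl",46),("plate",12)):
            r=cut_out(th,p)
            if r: w=ray(p,r[0]["at"],z)[:2];print(th,w.round(),"board",(R@(w-b[:2])).round())
if __name__=="__main__": run()
E
python3 fit.py
```

```text
board [ 5.39417174e+02 -3.87568131e+01 -4.81576211e-02] 13010.0
tray [ 5.48827575e+02  1.90275751e+02 -4.01647319e-02] 645.0 in board [ -1.62590923 229.22004171]
onion [548.  34.] board [ 5. 73.]
bowl [524. -95.] board [-13. -57.]
plate [ 522. -277.] board [  -6. -239.]
round [227. 217.] [482.  61.] board [-62.  97.]
round [303. 219.] [605.  -3.] board [64. 39.]
round [241. 261.] [471. -42.] board [-69.  -6.]
round [346. 272.] [ 615. -135.] board [ 80. -93.]
round [258. 303.] [ 466. -128.] board [-69. -92.]
bowl [535. -83.] board [ -3. -44.]
plate [ 528. -271.] board [  -0. -232.]
```

```bash
sed -i 's/bl=\[hullmask.*/bl=[hullmask(cut_out("board",p)[0]["region"]) for p in ps]/; s/(2,170,110),(18,255,255)/(2,140,100),(20,255,255)/; s/60<s\[i,4\]/40<s[i,4]/' fit.py
python3 fit.py
python3 - <<'E'
from h import *
p=read_camera("scene")["image"];print(cv2.cvtColor(p[[220,187],[264,297]][None],cv2.COLOR_RGB2HSV))
E
```

```text
board [ 5.37882232e+02 -4.22641598e+01 -3.78565794e-02] 1015.0
tray [ 5.48719430e+02  1.95041812e+02 -9.32420953e-03] 9261.0 in board [  1.84798738 237.54610962]
round [273. 170.] [ 468. -125.] board [-66. -85.]
round [297. 186.] [474. -39.] board [-64.   1.]
round [221. 195.] [ 619. -131.] board [ 85. -86.]
round [326. 208.] [486.  63.] board [-56. 104.]
round [264. 220.] [609.   1.] board [69. 46.]
onion [548.  36.] board [ 7. 79.]
bowl [ 523. -104.] board [-12. -62.]
plate [ 526. -278.] board [  -3. -236.]
round [93.  3.] [ 402. 1241.] board [-185. 1277.]
round [499.  31.] [1484.  436.] board [927. 514.]
round [476.  10.] [1531.  589.] board [969. 668.]
round [49. 11.] [ 256. 1241.] board [-330. 1272.]
round [23. 15.] [ 172. 1243.] board [-414. 1271.]
round [537.  37.] [1551.  356.] board [997. 436.]
round [227. 217.] [482.  60.] board [-59. 101.]
round [304. 219.] [605.  -3.] board [66. 42.]
round [503. 225.] [ 913. -164.] board [ 379. -108.]
round [241. 261.] [471. -42.] board [-67.  -2.]
round [346. 272.] [ 615. -135.] board [ 80. -90.]
round [258. 303.] [ 466. -128.] board [-69. -88.]
onion [542.  23.] board [ 1. 65.]
bowl [535. -84.] board [ -2. -42.]
plate [ 531. -267.] board [   1. -225.]
[[[ 11 164 227]
  [ 11 172 233]]]
```

>>> {"name": "move_arm", "arguments": {
  "commands": [
    [[0.389, -0.927, -0.208], -0.749, -0.58],
    [[0.389, -0.927, -0.208], -0.749, -0.58],
    [[0.389, -0.927, -0.208], -0.749, -0.58],
    [[0.389, -0.927, -0.208], -0.749, -0.58],
    [[0.389, -0.927, -0.208], -0.749, -0.58],
    [[0.389, -0.927, -0.208], -0.749, -0.58],
    [[0.389, -0.927, -0.208], -0.749, -0.58],
    [[0.389, -0.927, -0.208], -0.749, -0.58],
    [[0.389, -0.927, -0.208], -0.749, -0.58],
    [[0.389, -0.927, -0.208], -0.749, -0.58],
    [[0.389, -0.927, -0.208], -0.749, -0.58],
    [[0.389, -0.927, -0.208], -0.749, -0.58],
    [[0.389, -0.927, -0.208], -0.749, -0.58],
    [[0.389, -0.927, -0.208], -0.749, -0.58],
    [[0.389, -0.927, -0.208], -0.749, -0.58],
    [[0.389, -0.927, -0.208], -0.749, -0.58],
    [[0.389, -0.927, -0.208], -0.749, -0.58],
    [[0.389, -0.927, -0.208], -0.749, -0.58],
    [[0.389, -0.927, -0.208], -0.749, -0.58],
    [[0, 0, 0], 0, -0.58]
  ]
}}

```text
t: 3.52
eef_pos: [472.4, 41.4, 285.4]
tcp_rot: [3.141, 0.0, 1.586]
ft_force: [-0.9, 0.3, -0.2]
opening: 0.212
grip_force: 0.0
```

>>> {"name": "move_arm", "arguments": {
  "commands": [
    [[0.337, -0.813, 0], -0.66, -0.58],
    [[0, 0, -0.7], 0, -0.58],
    [[0, 0, -0.7], 0, -0.58],
    [[0, 0, -0.4], 0, -0.58],
    [[0, 0, 0], 0, -0.58],
    [[0, 0, 0], 0, -0.58]
  ]
}}

```text
t: 4.02
eef_pos: [480.9, 20.7, 232.1]
tcp_rot: [-3.141, -0.0, 1.541]
ft_force: [-0.7, -0.2, 1.0]
opening: 0.208
grip_force: 0.0
```

Run:
```python
from h import *
p=read_camera("side");q=read_camera("wrist")
cv2.imwrite("pics/c1.png",cv2.resize(np.hstack([p["image"][130:340,150:430],q["image"][::2,::2]]),None,fx=1.4,fy=1.4)[:,:,::-1])
print(env.state()["eef_pos"],env.state()["tcp_rot"])
```

```text
[481.00918036  20.69355078 232.9796321 ] [3.14048527e+00 7.96846862e-05 1.54104675e+00]
```

View pics/c1.png

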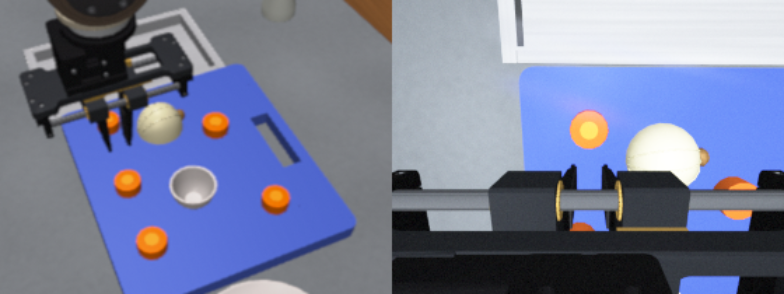

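The closed pair of fingers stands behind the first round. In the wrist view the pocket centre is at about column 590 and the round at 588. The onion, at column 627 and beyond, is clear to the right. Starting the sweep.

>>> {"name": "move_arm", "arguments": {
  "commands": [
    [[0, 0, -0.28], 0, -0.58],
    [[0, 0, 0], -0.1, -0.58],
    [[0.015, 0.4, 0], 0, -0.58],
    [[0.015, 0.4, 0], 0, -0.58],
    [[0.015, 0.4, 0], 0, -0.58],
    [[0.015, 0.4, 0], 0, -0.58],
    [[0.015, 0.4, 0], 0, -0.58],
    [[0.015, 0.4, 0], 0, -0.58],
    [[0.015, 0.4, 0], 0, -0.58],
    [[0.015, 0.4, 0], 0, -0.58],
    [[0.015, 0.4, 0], 0, -0.58],
    [[0, 0, 0], 0, -0.58],
    [[0, 0, 0], 0, -0.58]
  ]
}}

```text
t: 5.2
eef_pos: [484.8, 129.1, 223.7]
tcp_rot: [3.142, 0.0, 1.534]
ft_force: [-0.3, 1.0, -0.5]
opening: 0.211
grip_force: 0.0
```

Run:
```python
from h import *
p=read_camera("side");q=read_camera("wrist")
cv2.imwrite("pics/c2.png",cv2.resize(np.hstack([p["image"][130:340,150:430],q["image"][::2,::2]]),None,fx=1.4,fy=1.4)[:,:,::-1])
print(env.state()["eef_pos"],env.state()["tcp_rot"])
```

```text
[484.83117935 128.32339285 223.76467168] [-3.14150109e+00  1.04440798e-04  1.53270491e+00]
```

View pics/c2.png

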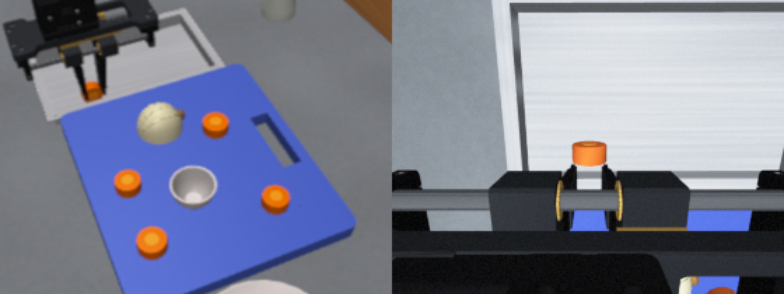

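The round has gone over the edge and is tilted on the inner side of the tray by the fingertips, at (590,152) in the wrist view. I'll push a bit further, then lift.

>>> {"name": "move_arm", "arguments": {
  "commands": [
    [[0.015, 0.4, 0], 0, -0.58],
    [[0.015, 0.4, 0], 0, -0.58],
    [[0, 0, 0], 0, -0.58],
    [[0, 0, 0.9], 0, -0.58],
    [[0, 0, 0.9], 0, -0.58],
    [[0, -0.5, 0.3], 0, -0.58],
    [[0, -1, 0], 0, -0.58],
    [[0, -1, 0], 0, -0.58],
    [[-0.1, -1, 0], 0, -0.58],
    [[-0.1, -1, 0], 0, -0.58],
    [[-0.1, -1, 0], 0, -0.58],
    [[-0.1, -1, 0], 0, -0.58],
    [[-0.1, -0.8, 0], 0, -0.58],
    [[0, 0, 0], 0, -0.58],
    [[0, 0, 0], 0, -0.58]
  ]
}}

```text
t: 6.55
eef_pos: [470.7, -67.3, 286.8]
tcp_rot: [3.142, -0.0, 1.53]
ft_force: [0.2, 0.1, 0.2]
opening: 0.207
grip_force: 0.0
```

Run:
```python
from h import *
p=read_camera("side");q=read_camera("scene")
cv2.imwrite("pics/c3.png",cv2.resize(np.hstack([p["image"][130:340,150:430],q["image"][140:350,170:450]]),None,fx=1.4,fy=1.4)[:,:,::-1])
print(env.state()["eef_pos"],env.state()["tcp_rot"])
```

```text
[470.77688497 -66.03294742 286.7892753 ] [-3.14154420e+00 -9.80238311e-05  1.53260573e+00]
```

View pics/c3.png

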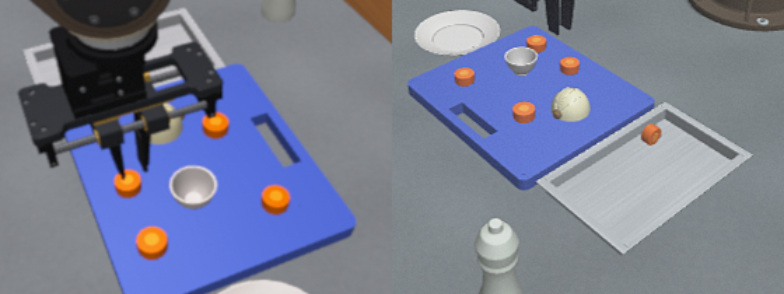

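First round is in the tray, at about (652,133) in the right panel. Next is the middle near round.

>>> {"name": "move_arm", "arguments": {
  "commands": [
    [[0, -0.53, 0], 0, -0.58],
    [[0, 0, -0.7], 0, -0.58],
    [[0, 0, -0.7], 0, -0.58],
    [[0, 0, -0.7], 0, -0.58],
    [[0, 0, 0], 0, -0.58],
    [[0, 0, 0], 0, -0.58],
    [[0, 0, 0], 0, -0.58]
  ]
}}

```text
t: 7.23
eef_pos: [471.0, -81.8, 224.4]
tcp_rot: [-3.142, -0.0, 1.534]
ft_force: [0.5, -0.0, -0.0]
opening: 0.211
grip_force: 0.0
```

>>> {"name": "move_arm", "arguments": {
  "commands": [
    [[0.017, 0.45, 0], 0, -0.58],
    [[0.017, 0.45, 0], 0, -0.58],
    [[0.017, 0.45, 0], 0, -0.58],
    [[0.017, 0.45, 0], 0, -0.58],
    [[0.017, 0.45, 0], 0, -0.58],
    [[0.017, 0.45, 0], 0, -0.58],
    [[0.017, 0.45, 0], 0, -0.58],
    [[0.017, 0.45, 0], 0, -0.58],
    [[0.017, 0.45, 0], 0, -0.58],
    [[0.017, 0.45, 0], 0, -0.58],
    [[0.017, 0.45, 0], 0, -0.58],
    [[0.017, 0.45, 0], 0, -0.58],
    [[0.017, 0.45, 0], 0, -0.58],
    [[0.017, 0.45, 0], 0, -0.58],
    [[0.017, 0.45, 0], 0, -0.58],
    [[0.017, 0.45, 0], 0, -0.58],
    [[0.017, 0.45, 0], 0, -0.58],
    [[0, 0, 0], 0, -0.58],
    [[0, 0, 0], 0, -0.58]
  ]
}}

```text
t: 8.82
eef_pos: [479.3, 147.6, 224.7]
tcp_rot: [3.14, -0.0, 1.534]
ft_force: [-0.7, -0.3, 0.2]
opening: 0.21
grip_force: 0.0
```

>>> {"name": "move_arm", "arguments": {
  "commands": [
    [[0, 0, 0.9], 0, -0.58],
    [[0, 0, 0.9], 0, -0.58],
    [[0, -0.65, 0.3], 0, -0.58],
    [[-0.046, -1, 0], 0, -0.58],
    [[-0.046, -1, 0], 0, -0.58],
    [[-0.046, -1, 0], 0, -0.58],
    [[-0.046, -1, 0], 0, -0.58],
    [[-0.046, -1, 0], 0, -0.58],
    [[-0.046, -1, 0], 0, -0.58],
    [[-0.046, -1, 0], 0, -0.58],
    [[-0.046, -1, 0], 0, -0.58],
    [[-0.046, -1, 0], 0, -0.58],
    [[-0.046, -1, 0], 0, -0.58],
    [[0, 0, 0], 0, -0.58],
    [[0, 0, 0], 0, -0.58]
  ]
}}

```text
t: 10.07
eef_pos: [465.0, -174.0, 287.1]
tcp_rot: [3.141, 0.0, 1.529]
ft_force: [-0.5, 0.5, -0.4]
opening: 0.209
grip_force: 0.0
```

```bash
cat > look.py <<'E'
from fit import *
for n in("scene","side"):
    p=read_camera(n);save(p,"l_%s_%d"%(n,p["shot"]))
    for u in blobs(p):
        w=ray(p,u,41)[:2]
        if abs(w[0]-545)<170 and abs(w[1])<330: print(n,u.round(),w.round(),"tray floor z12:",ray(p,u,12)[:2].round())
print(env.state()["eef_pos"])
E
python3 look.py
```

```text
scene [273. 170.] [ 468. -125.] tray floor z12: [ 438. -158.]
scene [221. 195.] [ 619. -131.] tray floor z12: [ 597. -165.]
scene [264. 220.] [609.   1.] tray floor z12: [585. -26.]
scene [359. 238.] [509. 172.] tray floor z12: [481. 153.]
scene [368. 256.] [537. 216.] tray floor z12: [510. 199.]
side [301. 216.] [605.   6.] tray floor z12: [617.  30.]
side [346. 273.] [ 614. -136.] tray floor z12: [ 628. -119.]
side [265. 303.] [ 475. -133.] tray floor z12: [ 481. -116.]
side [253. 307.] [ 456. -132.] tray floor z12: [ 461. -115.]
[ 465.18129295 -172.31303159  287.04380801]
```

>>> {"name": "move_arm", "arguments": {
  "commands": [
    [[0, 0, -0.7], 0, -0.58],
    [[0, 0, -0.7], 0, -0.58],
    [[0, 0, -0.7], 0, -0.58],
    [[0, 0, 0], 0, -0.58],
    [[0, 0, 0], 0, -0.58],
    [[0, 0.44, 0], 0, -0.58],
    [[0, 0.44, 0], 0, -0.58],
    [[0, 0.44, 0], 0, -0.58],
    [[0, 0.44, 0], 0, -0.58],
    [[0, 0.44, 0], 0, -0.58],
    [[0, 0.44, 0], 0, -0.58],
    [[-0.02, 0.44, 0], 0, -0.58],
    [[-0.02, 0.44, 0], 0, -0.58],
    [[-0.02, 0.44, 0], 0, -0.58],
    [[-0.02, 0.44, 0], 0, -0.58],
    [[-0.02, 0.44, 0], 0, -0.58],
    [[-0.02, 0.44, 0], 0, -0.58],
    [[-0.02, 0.44, 0], 0, -0.58],
    [[-0.02, 0.44, 0], 0, -0.58]
  ]
}}

```text
t: 11.75
eef_pos: [460.3, 14.3, 224.5]
tcp_rot: [3.141, 0.0, 1.534]
ft_force: [0.3, -0.5, 0.3]
opening: 0.208
grip_force: 0.1
```

>>> {"name": "move_arm", "arguments": {
  "commands": [
    [[-0.02, 0.44, 0], 0, -0.58],
    [[-0.02, 0.44, 0], 0, -0.58],
    [[-0.02, 0.44, 0], 0, -0.58],
    [[-0.02, 0.44, 0], 0, -0.58],
    [[-0.02, 0.44, 0], 0, -0.58],
    [[-0.02, 0.44, 0], 0, -0.58],
    [[-0.02, 0.44, 0], 0, -0.58],
    [[-0.02, 0.44, 0], 0, -0.58],
    [[-0.02, 0.44, 0], 0, -0.58],
    [[-0.02, 0.44, 0], 0, -0.58],
    [[0, 0, 0], 0, -0.58],
    [[0, 0, 0], 0, -0.58]
  ]
}}

```text
t: 12.75
eef_pos: [454.1, 145.3, 224.4]
tcp_rot: [3.141, -0.0, 1.535]
ft_force: [-1.5, -1.6, 5.1]
opening: 0.21
grip_force: 2.2
```

```bash
python3 look.py
python3 - <<'E'
from h import *
p=read_camera("side");q=read_camera("wrist")
cv2.imwrite("pics/c4.png",cv2.resize(np.hstack([p["image"][100:240,130:330],q["image"][100:380:2,100:500:2]]),None,fx=2,fy=2)[:,:,::-1])
print(env.state()["ft_force"],env.state()["grip_force"])
E
```

```text
scene [221. 195.] [ 619. -131.] tray floor z12: [ 597. -165.]
scene [264. 220.] [608.   1.] tray floor z12: [585. -26.]
scene [363. 235.] [497. 173.] tray floor z12: [469. 154.]
scene [368. 256.] [537. 216.] tray floor z12: [510. 199.]
side [209. 191.] [474. 139.] tray floor z12: [480. 171.]
side [304. 219.] [605.  -3.] tray floor z12: [618.  21.]
side [346. 272.] [ 615. -135.] tray floor z12: [ 628. -119.]
[454.47401579 144.37700604 224.235708  ]
[-1.75426919 -1.16391296  5.73570165] 2.9764359444379807
```

View pics/c4.png

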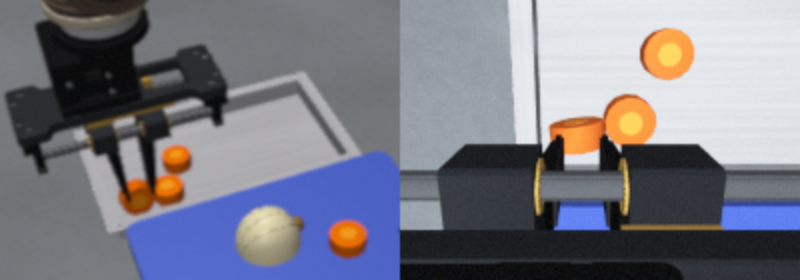

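Round 0 is standing tilted between the fingertips and the tray wall, at (577,133) in the right panel. The other two lie flat in the tray. I'll nudge forward, then lift slowly.

>>> {"name": "move_arm", "arguments": {
  "commands": [
    [[0, 0.3, 0.1], 0, -0.58],
    [[0, 0.3, 0.1], 0, -0.58],
    [[0, 0, 0.3], 0, -0.54],
    [[0, 0, 0.3], 0, -0.54],
    [[0, 0, 0.5], 0, -0.54],
    [[0, 0, 0.8], 0, -0.58],
    [[0, 0, 0.8], 0, -0.58],
    [[0, 0, 0], 0, -0.58]
  ]
}}

```text
t: 13.62
eef_pos: [455.2, 162.4, 315.1]
tcp_rot: [3.135, -0.002, 1.533]
ft_force: [0.8, -0.6, 0.3]
opening: 0.208
grip_force: 0.0
```

```bash
python3 look.py
python3 - <<'E'
from h import *
p=read_camera("side");q=read_camera("wrist")
cv2.imwrite("pics/c5.png",cv2.resize(np.hstack([p["image"][100:240,130:330],q["image"][100:380:2,100:500:2]]),None,fx=2,fy=2)[:,:,::-1])
print(env.state()["ft_force"],env.state()["grip_force"])
E
```

```text
scene [221. 194.] [ 619. -132.] tray floor z12: [ 597. -165.]
scene [264. 220.] [609.   1.] tray floor z12: [585. -26.]
scene [363. 235.] [495. 172.] tray floor z12: [467. 153.]
scene [368. 256.] [537. 216.] tray floor z12: [510. 199.]
side [209. 192.] [473. 139.] tray floor z12: [479. 170.]
side [304. 219.] [605.  -3.] tray floor z12: [618.  21.]
side [346. 272.] [ 615. -135.] tray floor z12: [ 628. -119.]
[454.67582155 162.26064383 311.99226684]
[ 0.13366737  0.17520925 -0.22581275] 0.0
```

View pics/c5.png

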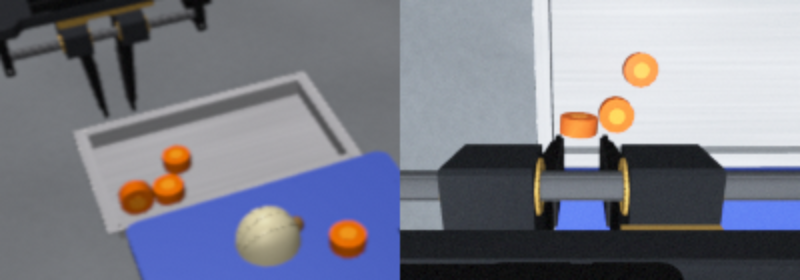

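All three near rounds are in the tray, one of them leaning. Next is the far row, nearest round first.

>>> {"name": "move_arm", "arguments": {
  "commands": [
    [[0.626, -0.867, 0], 0, -0.58],
    [[0.626, -0.867, 0], 0, -0.58],
    [[0.626, -0.867, 0], 0, -0.58],
    [[0.626, -0.867, 0], 0, -0.58],
    [[0.626, -0.867, 0], 0, -0.58],
    [[0.626, -0.867, 0], 0, -0.58],
    [[0.626, -0.867, 0], 0, -0.58],
    [[0.626, -0.867, 0], 0, -0.58],
    [[0, 0, -0.7], 0, -0.58],
    [[0, 0, -0.7], 0, -0.58],
    [[0, 0, -0.5], 0, -0.58],
    [[0, 0, 0], 0, -0.58],
    [[0, 0, 0], 0, -0.58]
  ]
}}

```text
t: 14.9
eef_pos: [605.0, -45.8, 252.5]
tcp_rot: [-3.139, -0.0, 1.532]
ft_force: [0.4, 0.6, 0.7]
opening: 0.21
grip_force: 0.0
```

>>> {"name": "move_arm", "arguments": {
  "commands": [
    [[0, 0, -0.5], 0, -0.58],
    [[0, 0, -0.45], 0, -0.58],
    [[0, 0, 0], 0, -0.58],
    [[0, 0, 0], 0, -0.58],
    [[0.017, 0.45, 0], 0, -0.58],
    [[0.017, 0.45, 0], 0, -0.58],
    [[0.017, 0.45, 0], 0, -0.58],
    [[0.017, 0.45, 0], 0, -0.58],
    [[0.017, 0.45, 0], 0, -0.58],
    [[0.017, 0.45, 0], 0, -0.58],
    [[0.017, 0.45, 0], 0, -0.58],
    [[0.017, 0.45, 0], 0, -0.58],
    [[0.017, 0.45, 0], 0, -0.58],
    [[0.017, 0.45, 0], 0, -0.58],
    [[0.017, 0.45, 0], 0, -0.58],
    [[0.017, 0.45, 0], 0, -0.58],
    [[0.017, 0.45, 0], 0, -0.58],
    [[0.017, 0.45, 0], 0, -0.58],
    [[0, 0, 0], 0, -0.58],
    [[0, 0, 0], 0, -0.58]
  ]
}}

```text
t: 16.57
eef_pos: [612.2, 144.0, 225.2]
tcp_rot: [3.142, 0.0, 1.534]
ft_force: [-0.5, -0.1, 0.4]
opening: 0.211
grip_force: 0.0
```

>>> {"name": "move_arm", "arguments": {
  "commands": [
    [[0, 0, 0.5], 0, -0.58],
    [[0, 0, 0.9], 0, -0.58],
    [[0, 0, 0.6], 0, -0.58],
    [[0, -0.73, 0], 0, -0.58],
    [[0.01, -1, 0], 0, -0.58],
    [[0.01, -1, 0], 0, -0.58],
    [[0.01, -1, 0], 0, -0.58],
    [[0.01, -1, 0], 0, -0.58],
    [[0.01, -1, 0], 0, -0.58],
    [[0.01, -1, 0], 0, -0.58],
    [[0.01, -1, 0], 0, -0.58],
    [[0.01, -1, 0], 0, -0.58],
    [[0.01, -1, 0], 0, -0.58],
    [[0.01, -1, 0], 0, -0.58],
    [[0, 0, 0], 0, -0.58],
    [[0, 0, 0], 0, -0.58]
  ]
}}

```text
t: 17.9
eef_pos: [614.7, -180.6, 285.1]
tcp_rot: [-3.141, -0.0, 1.529]
ft_force: [-0.3, 0.6, -1.1]
opening: 0.206
grip_force: 0.0
```

```bash
python3 look.py
```

```text
scene [221. 195.] [ 619. -131.] tray floor z12: [ 597. -165.]
scene [363. 235.] [496. 172.] tray floor z12: [467. 153.]
scene [368. 256.] [537. 216.] tray floor z12: [510. 199.]
scene [320. 274.] [638. 187.] tray floor z12: [616. 169.]
side [271. 173.] [601. 136.] tray floor z12: [614. 167.]
side [209. 192.] [473. 139.] tray floor z12: [479. 170.]
side [346. 272.] [ 615. -135.] tray floor z12: [ 628. -118.]
[ 614.92390112 -178.47512117  285.17691186]
```

>>> {"name": "move_arm", "arguments": {
  "commands": [
    [[0, 0, -0.7], 0, -0.58],
    [[0, 0, -0.7], 0, -0.58],
    [[0, 0, -0.62], 0, -0.58],
    [[0, 0, 0], 0, -0.58],
    [[0, 0, 0], 0, -0.58],
    [[0.017, 0.45, 0], 0, -0.58],
    [[0.017, 0.45, 0], 0, -0.58],
    [[0.017, 0.45, 0], 0, -0.58],
    [[0.017, 0.45, 0], 0, -0.58],
    [[0.017, 0.45, 0], 0, -0.58],
    [[0.017, 0.45, 0], 0, -0.58],
    [[0.017, 0.45, 0], 0, -0.58],
    [[0.017, 0.45, 0], 0, -0.58],
    [[0.017, 0.45, 0], 0, -0.58],
    [[0.017, 0.45, 0], 0, -0.58],
    [[0.017, 0.45, 0], 0, -0.58],
    [[0.017, 0.45, 0], 0, -0.58]
  ]
}}

```text
t: 19.42
eef_pos: [621.4, -15.3, 224.7]
tcp_rot: [3.142, 0.0, 1.532]
ft_force: [-0.0, -0.6, 0.4]
opening: 0.212
grip_force: 0.1
```

>>> {"name": "move_arm", "arguments": {
  "commands": [
    [[0.053, 0.45, 0], 0, -0.58],
    [[0.053, 0.45, 0], 0, -0.58],
    [[0.053, 0.45, 0], 0, -0.58],
    [[0.053, 0.45, 0], 0, -0.58],
    [[0.053, 0.45, 0], 0, -0.58],
    [[0.053, 0.45, 0], 0, -0.58],
    [[0.053, 0.45, 0], 0, -0.58],
    [[0.053, 0.45, 0], 0, -0.58],
    [[0.053, 0.45, 0], 0, -0.58],
    [[0.053, 0.45, 0], 0, -0.58],
    [[0.053, 0.45, 0], 0, -0.58],
    [[0.03, 0.45, 0], 0, -0.58],
    [[0, 0, 0], 0, -0.58],
    [[0, 0, 0], 0, -0.58]
  ]
}}

```text
t: 20.58
eef_pos: [639.6, 146.2, 224.6]
tcp_rot: [-3.142, 0.0, 1.534]
ft_force: [-0.5, -0.6, 0.5]
opening: 0.21
grip_force: 0.0
```

Lift well clear, with a pause for things to settle, then check.

>>> {"name": "move_arm", "arguments": {
  "commands": [
    [[0, 0, 0.4], 0, -0.58],
    [[0, 0, 0.8], 0, -0.58],
    [[0, 0, 1], 0, -0.58],
    [[0, 0, 1], 0, -0.58],
    [[0, 0, 1], 0, -0.58],
    [[0, 0, 1], 0, -0.58],
    [[0, 0, 0], 0, -0.58],
    [[0, 0, 0], 0, -0.58],
    [[0, 0, 0], 0, -0.58]
  ]
}}

```text
t: 21.33
eef_pos: [639.4, 144.7, 380.8]
tcp_rot: [-3.141, 0.0, 1.532]
ft_force: [0.1, -1.5, 0.9]
opening: 0.211
grip_force: 0.0
```

```bash
python3 look.py
python3 - <<'E'
from h import *
p=read_camera("side");q=read_camera("scene")
cv2.imwrite("pics/c6.png",cv2.resize(np.hstack([p["image"][130:400,150:420],q["image"][130:400,170:440]]),None,fx=1.45,fy=1.45)[:,:,::-1])
E
python3 fit.py|egrep "tray|board|onion|bowl|plate" | grep -v round
```

```text
scene [363. 235.] [495. 172.] tray floor z12: [467. 153.]
scene [368. 256.] [537. 216.] tray floor z12: [510. 199.]
scene [301. 270.] [656. 156.] tray floor z12: [635. 137.]
scene [320. 274.] [638. 187.] tray floor z12: [616. 169.]
side [278. 174.] [614. 129.] tray floor z12: [627. 160.]
side [209. 192.] [473. 139.] tray floor z12: [479. 170.]
[639.60735655 144.99400313 379.64769906]
board [ 5.37915451e+02 -4.13990146e+01 -2.84874583e-02] 1479.0
tray [ 5.49116508e+02  1.90131257e+02 -2.73583213e-02] 670.0 in board [  4.60169604 231.75537722]
onion [550.  34.] board [10. 76.]
bowl [534. -97.] board [ -2. -56.]
plate [ 528. -280.] board [  -4. -239.]
onion [542.  25.] board [ 2. 66.]
bowl [537. -82.] board [ -0. -41.]
plate [ 528. -268.] board [  -4. -227.]
```

View pics/c6.png

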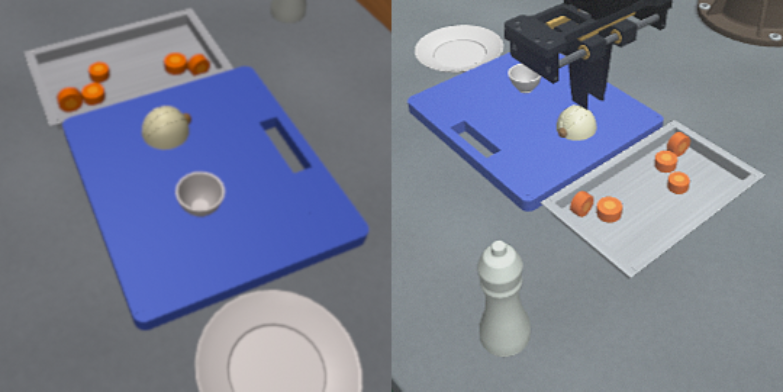

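All five rounds are in the steel tray: (69,98), (93,93), (99,71), (175,63) and (199,64) in the left panel. Onion, bowl, plate and tray haven't moved, and the gripper is clear. Handing in.

```bash
python3 -c "
from cell import env
print(env.job_done())"
```

```text
the job is handed in; nothing more can be done
None
```

I swept all five carrot rounds into the tray and handed the job in at about 22 s; two rest tilted against the tray's inner wall, the final check showed the onion, bowl, tray and plate where they were, and no verdict came back.

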